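# Sweep the offcuts off the fixture plate into the scrap tray

### The arm

A 6-joint arm with a two-finger parallel gripper is mounted at the origin on the work surface. World frame = base frame: x ahead of the robot, y to its left, z up, the work surface at z = 0. Lengths are in mm, angles in rad, forces in N, time in s.
With the tool pointing down it reaches from about 400 to 925 mm from the base axis. Payload 12.5 kg.
Tool frame: the origin (TCP) lies midway between the tips of the shut fingers; the grasp point (between the pads) lies 19 mm behind it; z points along the fingers, y is the line along which they close (so a half turn about z gives the same grasp; the last joint's range is limited). The gripper opens to 95 mm and grips with 3 to 60 N. Pads are 20 mm wide; open, the fingers measure 119 mm over their backs; the gripper's body (75 mm by 180 mm) begins 59 mm behind the grasp point.
Start: joints at [1.153, 0.491, 1.559, -0, 1.092, -0.106], TCP at [191.718, 594.891, 174.661] pointing down, gripper open.
Joint ranges: [-3.1, 3.1], [-0.84, 2.19], [0.05, 2.79], [-1.13, 4.28], [0.06, 2.93], [-2.69, 2.69]. Speed limits (rad/s): [2.22, 2.22, 2.79, 3.14, 3.14, 3.14].

### API

Orientations are given as [roll, pitch, yaw] about the fixed x, y, z axes, in that order (R = Rz(yaw) Ry(pitch) Rx(roll)).
In Python, from cell import env gives the robot as it stands.
- The arm moves only by the tool carry_out, never from a script. Its argument "series" is a list of rows, each a list of 4 numbers: the shift along the world's x, y, z normalised to -1 to 1, where 1 is 5 cm, then the turn about the world's z normalised to -1 to 1, where 1 is 6 degrees. In form: [[x, y, z, turn], ...]. A call has exactly 5 rows; each row shifts and turns the commanded pose from where the row before left it; what a row does not reach is not made up. A row lasts 1/10 s, in which the tool goes at most 50 mm and 8.59 degrees, less where a joint would pass 70% of its speed; a pose out of reach is approached as far as the arm can. A call with a number of a shift or a turn outside -1 to 1 is refused whole. A call with a gripper value outside its range is refused whole. "fingers" is the closure, from -1 (fully open) to 1 (shut), set as the call begins (left out, the last holds). The fingers move at their own pace and stop on an object; the grip force is fixed at half the most. Time passes only in rows, so rows that do not move let the fingers close, or fill a call up. It gives the time, the measured TCP pose, the force, the opening and the grip force at its end, in the units of the state.
- env.state(): the state, without advancing time (a new reading comes with each control period).
- env.read_camera(name): name is "scene" or "top"; returns the picture (400x640x3 uint8, red, green, blue); there is no depth.
- env.calibration(name): a dict with "K" (3x3 intrinsics, pixels), "pose" (4x4, takes a point from camera to world coordinates). Camera axes: x right, y down, z forward; pixel columns grow to the right and rows downward; lengths in mm; the calibration is good to about 2 mm. A picture is of the moment at which its call begins. calibration takes no time and is no camera call.
- env.job_done(): hands the job in; it is judged then, once.
Trained networks look in the newest picture that a camera, given by its name, has taken for a name from the list of things; names that differ only in an ending like _2 or _b are one class to them, and where a whole thing is asked for, a point or a joint stands for the part that bears it (a point fixed in the world has none). Each returns a list of dicts, best first, with "conf" (0 to 1); they miss things now and then, are a little off and sometimes report something else, mostly with a low value. They report only what shows in the picture. A call takes as long as a camera call.
- env.look_for(camera, label): "position" ([row, column] as shares, 0 to 1, of the picture: columns of its width, rows of its height, amid what is visible of it).
The state is a dict: "t": time; "joints": joint angles; "qvel": joint speeds; "tau": joint torques, N m; "eef_pos": TCP position; "tcp_rot": TCP orientation; "ft_force": force on the tool from outside, world axes, zero at the start; "moment": the same for the moment, N m; "opening": opening from 0.0 (shut) to 1.0 (fully open); "grip_force": force on a finger pad.
Only numpy, scipy, OpenCV 4.12 (cv2) and the standard library are available. Lean on these libraries where they do the work, as an engineer would, in place of code of your own. Each camera call takes 0.05 s, during which the arm holds its last target. There are 200 camera calls.

### The job

Clear the three metal offcuts (flat bar, round brass slug and square tube) off the welding fixture plate: push them along the plate with the fingertips, over its edge and into the red scrap tray, without picking any of them up. Leave the T-joint coupon, the red magnetic square, the finished lugs in the blue tray and everything else on the bench where they are.

Things in the scene. Friction and masses are not known exactly. Their poses are not given: they have to be found in the camera images.
- plate: Welding fixture plate fixed to the bench: dark steel, 300 x 300 mm, flat top 40 mm above the bench (clamping holes show as dark spots but are plugged flush). Origin at bench level under its centre; x axis away from the robot, y to the left, turned by up to 10 degrees. Left and right edges at y = +150 and -150 mm; a tray stands against each.
- scrap_tray: Red open scrap tray, fixed, against either the left or the right edge of the plate, no gap. 260 mm long (x, parallel to the plate's x, centred within 10 mm), 110 mm wide (y), 34 mm high, 3 mm walls and floor; its rim is 6 mm below the plate top, so things pushed over the edge drop in. Origin at bench level under its centre, 205 mm from the plate's centre along the plate's y.
- parts_tray: Blue tray, the same size, fixed against the other of the two edges of the plate; holds two finished lugs. Not for scrap.
- bar_mid (a point): Middle of the flat-bar offcut: bright steel, 40 x 25 x 12 mm (x, y, z), about 95 g, lying flat on the plate at any yaw.
- bar_offcut: The flat-bar offcut itself; origin at the centre of its underside.
- round_mid (a point): Middle of the round-bar offcut: brass disc 32 mm across, 16 mm high, about 110 g, standing on its flat face on the plate.
- round_offcut: The round-bar offcut itself; origin at the centre of its underside.
- tube_mid (a point): Middle of the square-tube offcut: yellow-painted steel, 32 x 32 mm section, 32 mm long along its x, open at both ends, about 90 g, lying on the plate at any yaw.
- tube_offcut: The square-tube offcut itself; origin at the centre of its underside. At the start the three offcuts lie, in any order, at plate x = -95, -35 and +25 mm (each within 5 mm) and anywhere within 70 mm of the middle in plate y.
- tee_coupon: Welded T-joint coupon, grey steel, loose on the far part of the plate: base 40 x 90 x 6 mm with an upright web, 42 mm high overall. Origin under its centre. Leave alone.
- magnet_square: Red magnetic welding square (a right-angled triangle with an open middle) lying flat and loose on the far part of the plate: 95 mm along y, 50 mm along x, 18 mm high. Origin under its middle. Leave alone.
- tab1: Finished grey steel lug, round at one end with a dark hole mark, 60 x 35 x 8 mm, lying in the blue tray. Leave alone.
- tab2: Second finished lug, as tab1.
- wire_brush: Wire brush with a red handle, 285 mm long, 24 mm high, lying on the bench left of the plate and trays. Leave alone.
- chipping_hammer: Chipping hammer, 260 mm long, 26 mm high, lying on the bench right of the plate and trays. Leave alone.
- spray_can: Yellow spray can with a red cap, 65 mm across, 188 mm high, standing on the bench to the right, near side. Leave alone.

How it is judged (in metres and radians):
At the end, for the whole second after the job is handed in: All three offcuts rest inside the red tray (middle of each within its inner walls, under 50 mm above the bench); the T-joint coupon and magnetic square upright within 10 mm of where they were; lugs, brush, hammer and spray can within 20 mm (x of bar_mid in the frame of scrap_tray between -0.127 and 0.127 m and y of bar_mid in the frame of scrap_tray between -0.052 and 0.052 m and z of each of bar_mid, round_mid, tube_mid in the frame of scrap_tray below 0.05 m and linear speed of each of bar_offcut, round_offcut, tube_offcut below 0.03 m/s and x of round_mid in the frame of scrap_tray between -0.127 and 0.127 m and y of round_mid in the frame of scrap_tray between -0.052 and 0.052 m and x of tube_mid in the frame of scrap_tray between -0.127 and 0.127 m and y of tube_mid in the frame of scrap_tray between -0.052 and 0.052 m and distance of each of tee_coupon, magnet_square from where it was at the start of the episode below 0.01 m and distance of each of tab1, tab2, wire_brush, chipping_hammer, spray_can from where it was at the start of the episode below 0.02 m and angle between each of tee_coupon, magnet_square's own z axis and vertical below 0.1 rad); the robot touches nothing.
It fails at once if the bar offcut is lifted off the plate instead of being pushed along it (its middle rises higher than tipping over on the plate would bring it) (height (world z) of bar_mid above 0.065 m).
It fails at once if the round offcut is lifted off the plate instead of being pushed along it (its middle rises higher than tipping over on the plate would bring it) (height (world z) of round_mid above 0.062 m).
It fails at once if the tube offcut is lifted off the plate instead of being pushed along it (its middle rises higher than tipping over on the plate would bring it) (height (world z) of tube_mid above 0.068 m).
It fails at once if the T-joint coupon or the magnetic welding square is shifted by more than 10 mm (distance of any of tee_coupon, magnet_square from where it was at the start of the episode above 0.01 m).
It fails at once if a finished lug, the wire brush, chipping hammer or spray can is shifted by more than 20 mm (distance of any of tab1, tab2, wire_brush, chipping_hammer, spray_can from where it was at the start of the episode above 0.02 m).
It also fails if it takes over 61 s, if anything falls off the work surface, if the arm or the gripper's body presses on something with over 40 N, if the wrist force passes 120 N, or if a joint passes its speed limit or range.

## Working session

There is one attempt and no reset: what is moved stays moved. The work goes in short steps, Python scripts to look and compute and a tool call to move; the robot and the scene stay as the last step left them, time stands still between calls to the robot, and variables do not carry over. Pictures are saved under pics/ and viewed, at most 10 in all, crops included, and the job is handed in when it is done.

Besides the shell and the picture viewer there is one more tool, called after ">>>" as a command line: name --pt "numbers of a row" for each row, then --argument value for the rest. carry_out: Moves the arm, as the interface text tells. Its arguments: {"type":"object","properties":{"series":{"type":"array","items":{"type":"array","items":{"type":"number","minimum":-1,"maximum":1}}},"fingers":{"type":"number"}},"required":["series"]}

```bash
mkdir -p pics; python3 - <<'E'
from cell import env
import cv2,numpy as np
for n in("top","scene"):
    im=env.read_camera(n); cv2.imwrite(f"pics/{n}0.png",im[:,:,::-1])
    c=env.calibration(n); print(n,np.round(c["K"],1).tolist(),np.round(c["pose"],3).tolist())
s=env.state();print(s["t"],s["eef_pos"],s["tcp_rot"],s["opening"])
E
```

```text
top [[402.7, 0.0, 316.1], [0.0, 402.7, 204.5], [0.0, 0.0, 1.0]] [[0.011, -0.988, 0.157, 326.243], [-1.0, -0.01, 0.006, -28.04], [-0.005, -0.157, -0.988, 1406.034], [0.0, 0.0, 0.0, 1.0]]
scene [[460.0, 0.0, 312.2], [0.0, 460.0, 199.0], [0.0, 0.0, 1.0]] [[0.35, 0.596, -0.723, 1474.665], [0.937, -0.221, 0.272, -353.283], [0.002, -0.772, -0.636, 898.498], [0.0, 0.0, 0.0, 1.0]]
0.1 [191.62010671 594.63995555 174.14560654] [-3.14064952e+00 -5.63926448e-05  2.82983474e+00] 0.998368337599411
```

View pics/top0.png

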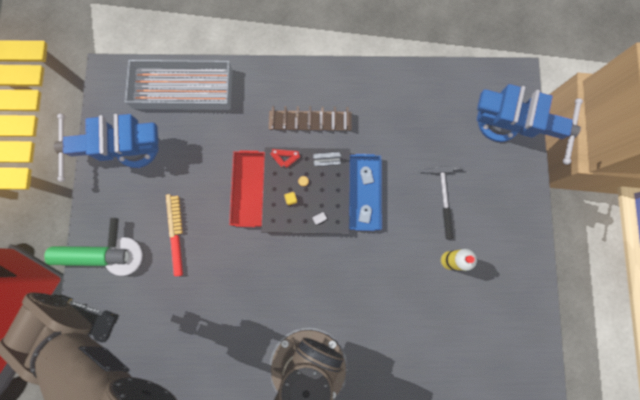

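View pics/scene0.png

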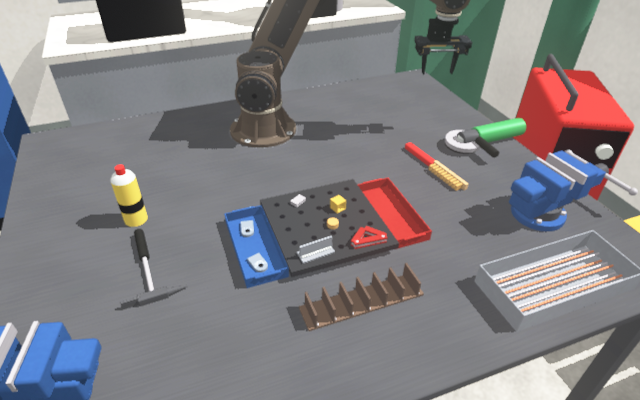

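The red tray is on the left (+y). In the top picture the brass disc is at (303,181), the tube at (291,199) and the bar at (319,218). Next I'll measure them.

```bash
cat > h.py <<'E'
import cv2,numpy as np
from cell import env
def ray(n,u,v):
    c=env.calibration(n);P=np.array(c["pose"]);d=P[:3,:3]@np.linalg.inv(c["K"])@[u,v,1.]
    return P[:3,3],d
def onz(n,u,v,z):
    o,d=ray(n,u,v);return (o+d*(z-o[2])/d[2])[:2]
def proj(n,p):
    c=env.calibration(n);P=np.array(c["pose"]);q=np.array(c["K"])@(P[:3,:3].T@(np.array(p)-P[:3,3]));return q[:2]/q[2]
E
python3 - <<'E'
from h import *
for l,z in(("bar_mid",46),("round_mid",48),("tube_mid",56),("tee_coupon",55),("magnet_square",49),("scrap_tray",3),("plate",40)):
  for n in("top","scene"):
    r=[(round(d["conf"],2),np.round([d["position"][1]*640,d["position"][0]*400],1).tolist()) for d in env.look_for(n,l)[:2]]
    print(l,n,r,[onz(n,*p,z).round().tolist() for _,p in r])
t=cv2.imread("pics/top0.png");c=cv2.resize(t[140:240,225:390],None,fx=4.8,fy=4.8,interpolation=cv2.INTER_CUBIC);cv2.imwrite("pics/c1.png",c)
t=cv2.imread("pics/scene0.png");c=cv2.resize(t[165:290,215:435],None,fx=3.6,fy=3.6,interpolation=cv2.INTER_CUBIC);cv2.imwrite("pics/c2.png",c)
E
```

```text
bar_mid top [(0.71, [303.5, 179.9]), (0.45, [319.7, 216.4])] [[628.0, 25.0], [502.0, -32.0]]
bar_mid scene [(0.4, [295.9, 196.8])] [[480.0, -30.0]]
round_mid top [(0.55, [302.4, 179.6])] [[629.0, 29.0]]
round_mid scene [(0.22, [336.4, 202.6])] [[548.0, 70.0]]
tube_mid top [(0.46, [292.9, 198.9]), (0.21, [306.9, 193.7])] [[560.0, 60.0], [578.0, 12.0]]
tube_mid scene [(0.76, [337.2, 204.2])] [[564.0, 65.0]]
tee_coupon top [(0.78, [325.4, 157.3])] [[707.0, -50.0]]
tee_coupon scene [(0.61, [317.5, 252.0])] [[718.0, -54.0]]
magnet_square top [(0.56, [285.9, 155.3])] [[715.0, 88.0]]
magnet_square scene [(0.69, [248.3, 227.4]), (0.56, [364.9, 240.4])] [[562.0, -194.0], [717.0, 79.0]]
scrap_tray top [(0.57, [243.1, 185.9])] [[614.0, 241.0]]
scrap_tray scene [(0.95, [395.5, 213.3])] [[605.0, 237.0]]
plate top [(0.65, [309.0, 192.5]), (0.65, [176.4, 231.4])] [[585.0, 6.0], [446.0, 455.0]]
plate scene [(0.58, [320.6, 222.8])] [[604.0, -1.0]]
```

View pics/c1.png

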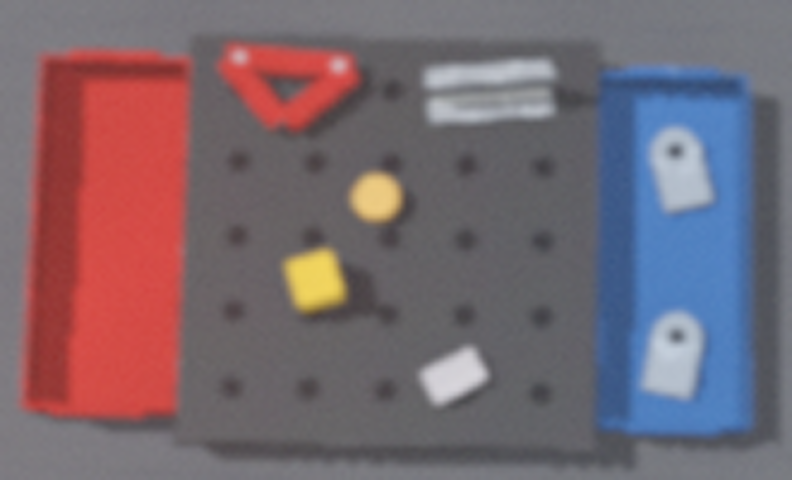

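View pics/c2.png

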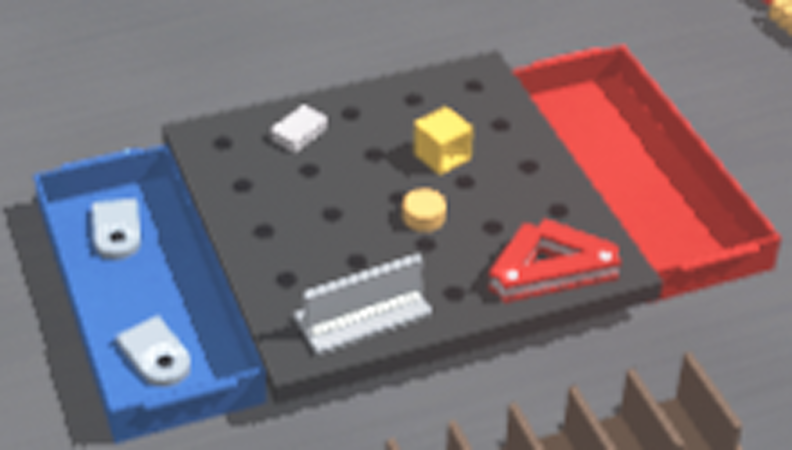

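The top crop shows the disc at (376,196), the tube at (314,279) and the bar at (454,376). The plate corners are clear. The triangle's point reaches row 130, and the tee is at (490,90).

```bash
python3 - <<'E'
from h import *
A=lambda u,v:("top",225+(u+.5)/4.8-.5,140+(v+.5)/4.8-.5)
B=lambda u,v:("scene",215+(u+.5)/3.6-.5,165+(v+.5)/3.6-.5)
def sh(k,a,z): print(k,[onz(*p,z).round(1).tolist() for p in a])
cs=[onz(*A(*p),40) for p in((190,36),(603,42),(598,445),(176,443))]
cs2=[onz(*B(*p),40) for p in((657,288),(272,386),(163,126),(497,53))]
for c in(cs,cs2):
  c=np.array(c);print(c.round().tolist(),c.mean(0).round(1)); x=c[0]-c[3]+c[1]-c[2];y=c[0]-c[1]+c[3]-c[2];print(np.degrees(np.arctan2(x[1],x[0])),np.degrees(np.arctan2(-y[0],y[1])))
sh("disc",[A(376,196),B(424,202)],56);sh("bar",[A(454,376),B(301,124)],52);sh("tube",[A(312,278),B(444,125)],72)
sh("barcorn",[A(419,378),A(473,346),A(489,374),A(438,406)],52)
sh("tubecorn",[A(283,262),A(332,247),A(346,295),A(298,312)],68)
sh("tri",[A(218,62),A(290,131),A(360,75)],58);sh("teebase",[A(428,123),A(555,115),B(318,353),B(432,308)],46)
sh("holes",[A(238,160),A(543,166),A(541,392),A(231,387)],40)
E
```

```text
[[746.0, 166.0], [744.0, -137.0], [449.0, -133.0], [447.0, 166.0]] [596.7  15.5]
-0.4768615837555224 -0.005969570664826879
[[753.0, 157.0], [744.0, -136.0], [449.0, -131.0], [453.0, 165.0]] [599.7  13.5]
-1.2556649290326485 -1.2169799720107988
disc [[624.1, 26.7], [623.6, 25.8]]
bar [[495.7, -30.3], [499.0, -29.5]]
tube [[561.4, 69.9], [562.1, 67.6]]
barcorn [[494.0, -5.6], [517.2, -43.5], [497.4, -55.0], [474.3, -19.2]]
tubecorn [[573.3, 90.9], [584.4, 56.6], [550.2, 46.1], [537.8, 79.5]]
tri [[721.3, 142.1], [670.7, 89.0], [712.6, 39.5]]
teebase [[680.7, -9.7], [687.5, -101.6], [732.0, -98.1], [719.6, -7.3]]
holes [[653.3, 127.8], [651.0, -93.3], [486.4, -92.2], [487.7, 128.3]]
```

>>> carry_out --pt "0.5 -0.8 0 -1" --pt "0.5 -0.8 0 -1" --pt "0.5 -0.8 0 -1" --pt "0.5 -0.8 0 -1" --pt "0.5 -0.8 0 -1" --fingers 0.62

```text
t: 1.3
eef_pos: [317.4, 393.3, 174.8]
tcp_rot: [3.141, 0.0, 2.302]
ft_force: [1.1, -0.5, -0.1]
opening: 0.633
grip_force: 0.0
```

>>> carry_out --pt "0.5 -0.8 0 -1" --pt "0.5 -0.8 0 -1" --pt "0.5 -0.8 0 -1" --pt "0.5 -0.8 0 -1" --pt "0.5 -0.8 0 -1"

```text
t: 1.8
eef_pos: [442.5, 193.2, 174.9]
tcp_rot: [3.141, -0.0, 1.778]
ft_force: [1.2, 0.3, 0.1]
opening: 0.224
grip_force: 0.0
```

>>> carry_out --pt "0.47 -0.69 -0.2 -0.4" --pt "0.47 -0.69 -0.2 -0.4" --pt "0.47 -0.69 -0.2 -0.4" --pt "0.47 -0.69 -0.2 -0.4" --pt "0.47 -0.69 -0.2 -0.4"

```text
t: 2.3
eef_pos: [560.1, 20.7, 124.4]
tcp_rot: [3.141, -0.0, 1.571]
ft_force: [0.9, 0.5, 0.5]
opening: 0.19
grip_force: 0.0
```

>>> carry_out --pt "0 0 -0.3 0" --pt "0 0 -0.3 0" --pt "0 0 -0.3 0" --pt "0 0 -0.3 0" --pt "0 0 0 0"

```text
t: 2.8
eef_pos: [558.3, 22.4, 63.2]
tcp_rot: [-3.139, -0.0, 1.573]
ft_force: [-0.5, -0.6, -0.0]
opening: 0.191
grip_force: 0.0
```

```bash
python3 - <<'E'
from h import *
a=cv2.resize(env.read_camera("top")[140:240,225:390,::-1],None,fx=3.6,fy=3.6,interpolation=cv2.INTER_CUBIC)
b=cv2.resize(env.read_camera("scene")[140:240,235:400,::-1],None,fx=3.6,fy=2.4,interpolation=cv2.INTER_CUBIC)
cv2.imwrite("pics/p1.png",np.vstack([a[:360],b]));s=env.state();print(s["eef_pos"],s["opening"])
E
```

```text
[559.3627242   22.39556651  64.93757732] 0.18763558957483514
```

View pics/p1.png

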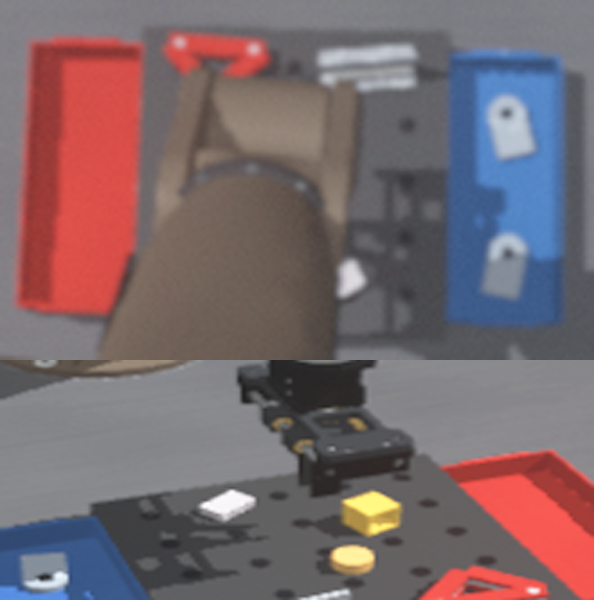

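Seen from the scene camera, the fingers are behind the tube on its -y side, with clearance. Lowering now to push.

>>> carry_out --pt "0.04 0 -0.18 0" --pt "0 0 -0.17 0" --pt "0 0 0 0" --pt "0 0.1 0 0" --pt "0 0.1 0 0"

```text
t: 3.4
eef_pos: [561.3, 32.7, 47.3]
tcp_rot: [3.141, -0.0, 1.573]
ft_force: [0.4, 0.6, -0.3]
opening: 0.191
grip_force: 0.0
```

>>> carry_out --pt "0 0.15 0 0" --pt "0 0.2 0 0" --pt "0 0.2 0 0" --pt "0 0.2 0 0" --pt "0 0.2 0 0"

```text
t: 3.9
eef_pos: [561.2, 81.0, 47.2]
tcp_rot: [3.141, -0.0, 1.574]
ft_force: [0.1, 0.2, -0.4]
opening: 0.19
grip_force: 0.0
```

>>> carry_out --pt "0 0.2 0 0" --pt "0 0.2 0 0" --pt "0 0.2 0 0" --pt "0 0.2 0 0" --pt "0 0.2 0 0"

```text
t: 4.4
eef_pos: [561.2, 130.7, 47.2]
tcp_rot: [3.141, 0.0, 1.573]
ft_force: [0.7, 0.2, -0.2]
opening: 0.19
grip_force: 0.0
```

>>> carry_out --pt "0 0.2 0 0" --pt "0 0.2 0 0" --pt "0 0.2 0 0" --pt "0 0.2 0 0" --pt "0 0 0 0"

```text
t: 4.9
eef_pos: [561.2, 171.1, 47.1]
tcp_rot: [3.141, -0.0, 1.574]
ft_force: [0.7, -0.2, -0.5]
opening: 0.19
grip_force: 0.0
```

```bash
python3 - <<'E'
from h import *
b=cv2.resize(env.read_camera("scene")[140:260,215:435,::-1],None,fx=3.6,fy=3.6,interpolation=cv2.INTER_CUBIC)
cv2.imwrite("pics/p2.png",b);s=env.state();print(s["eef_pos"],s["opening"])
E
```

```text
[561.13068383 170.49287593  47.09976366] 0.19247884799617954
```

View pics/p2.png

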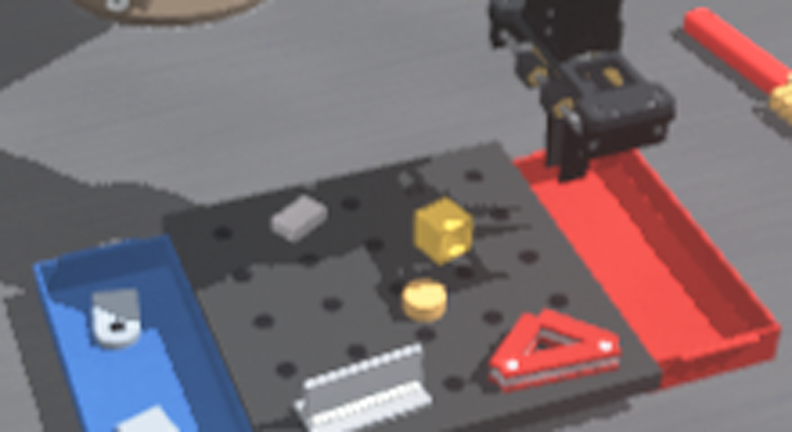

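The tube is still at its starting place. The fingers passed it on the near side: the tip shows at about (570,178) in the crop. So the tool and camera positions disagree, and I'll check that.

```bash
python3 - <<'E'
from h import *
s=env.state();e=s["eef_pos"];print(e,s["tcp_rot"],s["joints"])
for n in("scene","top"):print(n,proj(n,e),proj(n,[0,0,0]),proj(n,e+[0,0,100]))
for z in(30,47,60):print(z,onz("scene",215+570/3.6,140+178/3.6,z))
b=cv2.resize(env.read_camera("top")[100:400,200:400,::-1],None,fx=2,fy=2,interpolation=cv2.INTER_CUBIC)
c=cv2.resize(env.read_camera("scene")[130:230,320:440,::-1],None,fx=3,fy=3,interpolation=cv2.INTER_CUBIC)
o=np.zeros((600,760,3),np.uint8);o[:,:400]=b;o[:300,400:]=c
cv2.imwrite("pics/p3.png",o)
E
```

```text
[561.13068383 170.49287593  47.09976366] [3.14154101e+00 4.05568439e-05 1.57413982e+00] [ 1.82393590e-01  5.91582567e-01  1.77902406e+00 -7.04734355e-05
  7.70942428e-01  1.79100639e-01]
scene [369.97795243 197.94417559] [262.42625483 129.00655863] [372.93647364 170.15235547]
top [260.78456642 198.56969868] [308.60073757 367.9734633 ] [256.37309226 193.17291021]
30 [509.43045518 208.63167249]
47 [528.32398431 197.63274265]
60 [542.77197718 189.2217963 ]
```

View pics/p3.png

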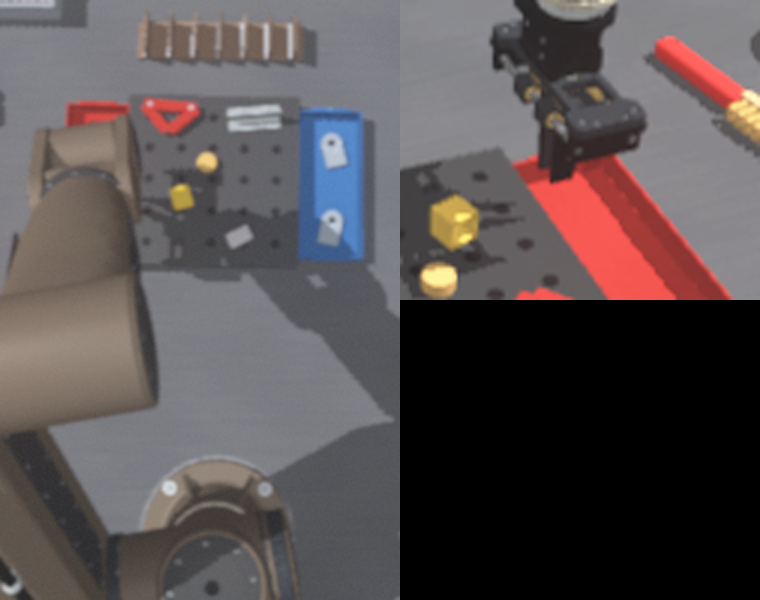

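```bash
python3 - <<'E'
from h import *
def tips(e,yaw,h): d=np.array([np.sin(yaw),-np.cos(yaw),0])*h; return [proj("scene",np.array(e)+k*d).round(1).tolist() for k in(-1,0,1)]
print("start",tips([191.6,594.6,174.1],2.83,53))
print("p1",tips([559.4,22.4,64.9],1.573,15))
print("now",tips([561.1,170.5,47.1],1.573,15), tips([561.1,170.5,75],1.573,15))
b=cv2.imread("pics/scene0.png")[20:90,395:495];c=cv2.imread("pics/p1.png")[360:]
g=env.read_camera("scene")[130:200,340:420,::-1]
o=np.hstack([cv2.resize(b,(400,280),interpolation=2),cv2.resize(g,(320,280),interpolation=2)]);cv2.imwrite("pics/p4.png",o)
E
```

```text
start [[419.7, 83.2], [434.4, 82.9], [449.0, 82.7]]
p1 [[320.7, 201.1], [322.7, 204.3], [324.7, 207.5]]
now [[367.7, 194.9], [370.0, 197.9], [372.3, 201.0]] [[368.5, 187.4], [370.8, 190.5], [373.1, 193.5]]
```

View pics/p4.png

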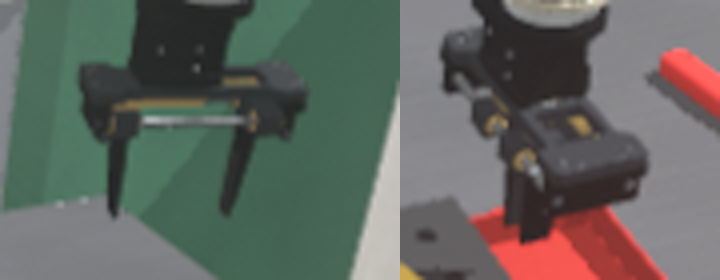

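Both pictures show the tips about 38 mm higher than the reported TCP: at the start they were 8.5 px too high, and now about 10 px. That explains why they passed over the tube. I'll go back and probe down gently onto bare plate behind the tube.

>>> carry_out --pt "0 0 0.8 0" --pt "0 -0.75 0 0" --pt "0 -0.75 0 0" --pt "0 -0.75 0 0" --pt "0 -0.75 0 0"

```text
t: 5.6
eef_pos: [561.0, 18.1, 87.4]
tcp_rot: [3.141, 0.0, 1.573]
ft_force: [0.7, -0.1, -0.5]
opening: 0.187
grip_force: 0.0
```

>>> carry_out --pt "0 0 -0.3 0" --pt "0 0 -0.3 0" --pt "0 0 -0.2 0" --pt "0 0 -0.1 0" --pt "0 0 0 0"

```text
t: 6.1
eef_pos: [561.0, 20.0, 41.7]
tcp_rot: [-3.141, -0.0, 1.573]
ft_force: [-0.2, 0.1, -0.5]
opening: 0.19
grip_force: 0.0
```

>>> carry_out --pt "0 0 -0.1 0" --pt "0 0 -0.1 0" --pt "0 0 -0.1 0" --pt "0 0 -0.1 0" --pt "0 0 0 0"

```text
t: 6.6
eef_pos: [560.9, 20.0, 21.5]
tcp_rot: [-3.141, -0.0, 1.573]
ft_force: [1.2, -0.0, -0.7]
opening: 0.193
grip_force: 0.0
```

Reported z is 21.5, below the plate top, and there is no contact. That confirms the offset.

>>> carry_out --pt "0 0 -0.08 0" --pt "0 0 -0.06 0" --pt "0 0 0 0" --pt "0 0 0 0" --pt "0 0 0 0"

```text
t: 7.1
eef_pos: [561.3, 19.9, 15.3]
tcp_rot: [3.141, 0.0, 1.573]
ft_force: [1.2, -0.9, 0.3]
opening: 0.191
grip_force: 0.0
```

>>> carry_out --pt "0 0 -0.04 0" --pt "0 0 -0.03 0" --pt "0 0 0 0" --pt "0 0 0 0" --pt "0 0 0 0"

```text
t: 7.6
eef_pos: [561.2, 19.9, 11.7]
tcp_rot: [3.141, 0.0, 1.573]
ft_force: [-0.1, -0.9, 0.2]
opening: 0.19
grip_force: 0.0
```

```bash
python3 - <<'E'
from h import *
c=cv2.resize(env.read_camera("scene")[150:240,265:385,::-1],None,fx=5,fy=5,interpolation=cv2.INTER_CUBIC)
cv2.imwrite("pics/p5.png",c);s=env.state();print(s["eef_pos"],s["ft_force"])
E
```

```text
[561.26709892  19.89632503  11.72060331] [ 0.53622336 -0.41132854  0.28356546]
```

View pics/p5.png

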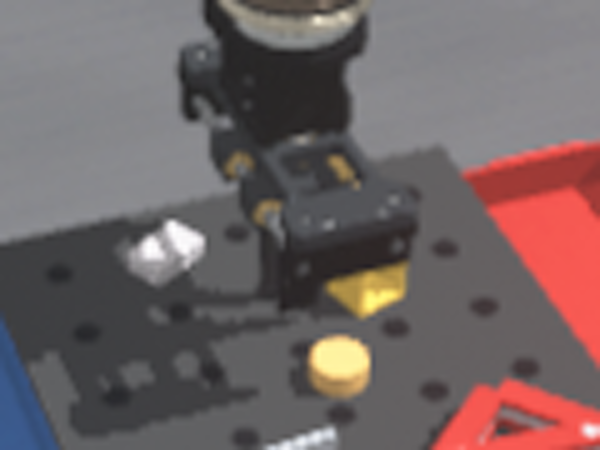

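The near finger tip is at about (324,211) in the full picture, just above the plate and behind the tube. Before going lower I'll check the height of the body underside.

```bash
python3 - <<'E'
from h import *
for z in(40,45,50,55):print("tip",z,[proj("scene",[x,y,z]).round(1).tolist() for x,y in((570,30),(582,30),(582,10),(570,10))])
for z in(70,90,110,130):print("body",z,[proj("scene",[x,y,z]).round(1).tolist() for x,y in((651,-17),(651,57),(600,-17),(600,57))])
E
```

```text
tip 40 [[326.4, 212.7], [328.0, 215.3], [321.4, 216.9], [319.8, 214.3]]
tip 45 [[326.4, 211.3], [328.0, 214.0], [321.4, 215.6], [319.8, 212.9]]
tip 50 [[326.5, 210.0], [328.1, 212.6], [321.4, 214.3], [319.9, 211.6]]
tip 55 [[326.5, 208.6], [328.1, 211.3], [321.5, 212.9], [319.9, 210.3]]
body 70 [[321.5, 227.1], [347.2, 220.6], [314.7, 215.1], [339.8, 208.9]]
body 90 [[321.7, 221.5], [347.6, 215.0], [314.7, 209.5], [340.1, 203.4]]
body 110 [[321.8, 215.8], [348.0, 209.3], [314.8, 203.9], [340.4, 197.7]]
body 130 [[321.9, 209.9], [348.4, 203.4], [314.8, 198.0], [340.7, 192.0]]
```

>>> carry_out --pt "0 0 -0.04 0" --pt "0 0 0 0" --pt "0 0 0 0" --pt "0 0 -0.02 0" --pt "0 0 0 0"

```text
t: 8.15
eef_pos: [561.2, 19.9, 8.6]
tcp_rot: [-3.142, -0.0, 1.573]
ft_force: [0.3, -0.1, -0.1]
opening: 0.194
grip_force: 0.0
```

>>> carry_out --pt "0 0 -0.02 0" --pt "0 0 -0.02 0" --pt "0 0 -0.02 0" --pt "0 0 0 0" --pt "0 0 0 0"

```text
t: 8.65
eef_pos: [561.2, 19.9, 5.6]
tcp_rot: [-3.142, 0.0, 1.573]
ft_force: [0.0, -0.8, 0.5]
opening: 0.189
grip_force: 0.0
```

>>> carry_out --pt "0 0 -0.02 0" --pt "0 0 -0.02 0" --pt "0 0 0 0" --pt "0 0 0 0" --pt "0 0 0 0"

```text
t: 9.15
eef_pos: [561.2, 19.9, 3.7]
tcp_rot: [3.141, 0.0, 1.573]
ft_force: [-0.8, -1.3, -1.2]
opening: 0.191
grip_force: 0.0
```

>>> carry_out --pt "0 0 -0.02 0" --pt "0 0 0 0" --pt "0 0 0 0" --pt "0 0 0 0" --pt "0 0 0 0"

```text
t: 9.65
eef_pos: [561.3, 19.9, 2.7]
tcp_rot: [3.141, 0.0, 1.573]
ft_force: [0.0, 0.4, 0.2]
opening: 0.189
grip_force: 0.0
```

>>> carry_out --pt "0 0 -0.02 0" --pt "0 0 0 0" --pt "0 0 0 0" --pt "0 0 0 0" --pt "0 0 0 0"

```text
t: 10.15
eef_pos: [561.2, 19.9, 1.7]
tcp_rot: [3.141, 0.0, 1.573]
ft_force: [-0.8, -0.4, -0.7]
opening: 0.188
grip_force: 0.0
```

>>> carry_out --pt "0 0.15 0 0" --pt "0 0.15 0 0" --pt "0 0.2 0 0" --pt "0 0.2 0 0" --pt "0 0.2 0 0"

```text
t: 10.65
eef_pos: [561.2, 66.0, 1.7]
tcp_rot: [3.142, -0.0, 1.574]
ft_force: [-0.3, 0.3, -0.2]
opening: 0.189
grip_force: 0.3
```

```bash
python3 - <<'E'
from h import *
s=env.state();print(s["eef_pos"],s["ft_force"])
c=cv2.resize(env.read_camera("scene")[150:240,265:445,::-1],None,fx=4,fy=4,interpolation=cv2.INTER_CUBIC)
cv2.imwrite("pics/p6.png",c)
E
```

```text
[561.1525372   66.03103179   1.66708234] [-0.29194856  0.33216079 -0.17570387]
```

View pics/p6.png

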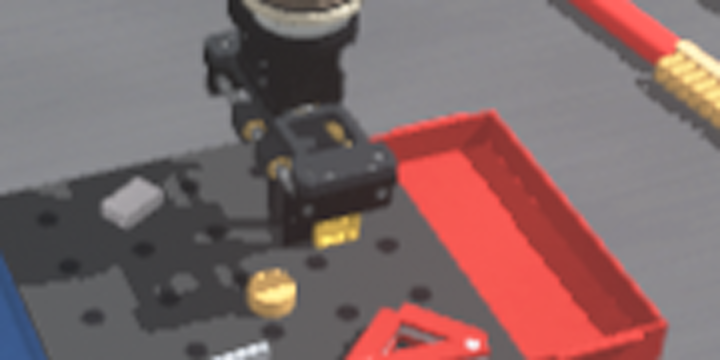

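The tube has squared up and is sliding ahead of the fingers at about (335,230) in the crop. That was my last picture, so I'll work from numbers from here.

>>> carry_out --pt "0 0.2 0 0" --pt "0 0.2 0 0" --pt "0 0.2 0 0" --pt "0 0.2 0 0" --pt "0 0.2 0 0"

```text
t: 11.2
eef_pos: [561.2, 115.8, 1.6]
tcp_rot: [3.142, 0.0, 1.573]
ft_force: [-0.5, -0.5, 0.2]
opening: 0.192
grip_force: 0.3
```

>>> carry_out --pt "0 0.2 0 0" --pt "0 0.2 0 0" --pt "0 0.2 0 0" --pt "0 0.2 0 0" --pt "0 0.2 0 0"

```text
t: 11.7
eef_pos: [561.2, 165.8, 1.6]
tcp_rot: [3.142, -0.0, 1.573]
ft_force: [0.5, 0.4, -0.2]
opening: 0.19
grip_force: 0.0
```

>>> carry_out --pt "0 0.2 0 0" --pt "0 0 0 0" --pt "0 0 0.5 0" --pt "0 0 1 0" --pt "0 0 0.3 0"

```text
t: 12.2
eef_pos: [562.7, 175.0, 95.6]
tcp_rot: [3.137, -0.001, 1.573]
ft_force: [0.5, -0.3, -0.6]
opening: 0.188
grip_force: 0.0
```

```bash
cat >> h.py <<'E'
def blobs(n,lo,hi,box,amin=12):
    im=env.read_camera(n);h=cv2.cvtColor(im,cv2.COLOR_RGB2HSV);u0,v0,u1,v1=box
    m=cv2.inRange(h[v0:v1,u0:u1],lo,hi);k,_,st,ce=cv2.connectedComponentsWithStats(m)
    return [(int(st[i,4]),(ce[i]+[u0,v0]).round(1).tolist()) for i in range(1,k) if st[i,4]>=amin]
E
python3 - <<'E'
from h import *
print(env.state()["eef_pos"])
for n,box in(("top",(225,140,390,240)),("scene",(215,165,435,290))):
  print(n,"yel/brass",blobs(n,(12,90,60),(34,255,255),box))
  for l in("tube_mid","round_mid","bar_mid"):print(l,[(round(d["conf"],2),np.round([d["position"][1]*640,d["position"][0]*400]).tolist()) for d in env.look_for(n,l)[:2]])
for p in((297,216),(337,206),(362,210)):print(onz("scene",*p,48))
E
```

```text
[562.70836459 175.04636304  95.55349591]
top yel/brass [(87, [303.2, 180.7])]
tube_mid []
round_mid [(0.67, [364.0, 176.0]), (0.61, [304.0, 179.0])]
bar_mid [(0.57, [322.0, 217.0]), (0.49, [241.0, 151.0])]
scene yel/brass [(42, [431.9, 168.3]), (207, [383.2, 203.5]), (127, [332.3, 222.7])]
tube_mid [(0.74, [382.0, 204.0])]
round_mid [(0.62, [334.0, 221.0]), (0.51, [298.0, 202.0])]
bar_mid [(0.57, [298.0, 201.0]), (0.34, [335.0, 220.0])]
[563.12006553 -55.57095939]
[562.15055764  65.56348293]
[602.81341423 125.06512383]
```

The tube is now at about (383,203) in the scene picture, in the tray area. Next is the disc at (624, 26).

>>> carry_out --pt "0.24 -0.75 0 0" --pt "0.25 -0.75 0 0" --pt "0.24 -0.75 0 0" --pt "0.25 -0.75 0 0" --pt "0.24 -0.75 0 0"

```text
t: 13.1
eef_pos: [622.3, -14.2, 90.7]
tcp_rot: [-3.14, -0.0, 1.573]
ft_force: [0.5, 0.6, 0.0]
opening: 0.191
grip_force: 0.0
```

>>> carry_out --pt "0 0 -0.5 0" --pt "0 0 -0.5 0" --pt "0 0 -0.4 0" --pt "0 0 -0.2 0" --pt "0 0 0 0"

```text
t: 13.6
eef_pos: [621.4, -12.5, 10.0]
tcp_rot: [-3.139, -0.0, 1.573]
ft_force: [-0.7, 0.4, -0.5]
opening: 0.186
grip_force: 0.0
```

```bash
python3 - <<'E'
from h import *
print(env.state()["eef_pos"],env.state()["ft_force"])
for n,box in(("top",(225,140,390,240)),("scene",(215,165,435,290))):
  print(n,blobs(n,(12,90,60),(34,255,255),box))
for z in (5,19,35):print(z,onz("scene",383.2,203.5,z))
E
```

```text
[621.3511034  -12.50574533   9.96818596] [-0.71406381  0.43581378 -0.51293571]
top [(130, [249.5, 197.5])]
scene [(42, [431.9, 168.3]), (208, [383.2, 203.5]), (15, [330.3, 199.9]), (71, [333.0, 225.0])]
5 [553.74433623 222.19626837]
19 [568.17401922 213.17922633]
35 [584.66508548 202.87403543]
```

The tube is in the tray at y≈213. Pushing the disc.

>>> carry_out --pt "0.05 0 -0.1 0" --pt "0 0 -0.06 0" --pt "0 0 0 0" --pt "0 0.1 0 0" --pt "0 0.1 0 0"

```text
t: 14.2
eef_pos: [624.8, -2.3, 3.9]
tcp_rot: [3.141, 0.0, 1.573]
ft_force: [-0.4, 0.4, -1.2]
opening: 0.194
grip_force: 0.0
```

>>> carry_out --pt "0 0.15 0 0" --pt "0 0.15 0 0" --pt "0 0.15 0 0" --pt "0 0.15 0 0" --pt "0 0.15 0 0"

```text
t: 14.7
eef_pos: [624.7, 35.6, 3.7]
tcp_rot: [3.141, 0.0, 1.573]
ft_force: [0.3, -0.5, 0.4]
opening: 0.189
grip_force: 0.4
```

>>> carry_out --pt "0 0.2 0 0" --pt "0 0.2 0 0" --pt "0 0.2 0 0" --pt "0 0.2 0 0" --pt "0 0.2 0 0"

```text
t: 15.2
eef_pos: [624.7, 85.8, 3.7]
tcp_rot: [3.142, 0.0, 1.573]
ft_force: [-0.2, -1.0, 0.2]
opening: 0.193
grip_force: 0.5
```

```bash
python3 - <<'E'
from h import *
print(env.state()["eef_pos"],env.state()["ft_force"])
b=blobs("scene",(12,90,60),(34,255,255),(215,165,435,290));print(b,[onz("scene",*p,48).round().tolist() for _,p in b])
print(blobs("top",(12,90,60),(34,255,255),(225,140,390,240)))
E
```

```text
[624.67185261  85.81621013   3.6585227 ] [-0.24415749 -1.01437875  0.20753649]
[(42, [431.9, 168.3]), (19, [366.2, 194.9]), (151, [385.0, 203.4]), (31, [362.4, 219.4])] [[496.0, 419.0], [545.0, 166.0], [599.0, 200.0], [639.0, 109.0]]
[]
```

>>> carry_out --pt "0 0.2 0 0" --pt "0 0.2 0 0" --pt "0 0.2 0 0" --pt "0 0.2 0 0" --pt "0 0.2 0 0"

```text
t: 15.8
eef_pos: [624.7, 135.8, 3.6]
tcp_rot: [3.142, 0.0, 1.573]
ft_force: [0.2, -0.7, 0.3]
opening: 0.187
grip_force: 0.3
```

>>> carry_out --pt "0 0.2 0 0" --pt "0 0.2 0 0" --pt "0 0.2 0 0" --pt "0 0.2 0 0" --pt "0 0 0 0"

```text
t: 16.3
eef_pos: [624.6, 176.3, 3.6]
tcp_rot: [3.141, -0.0, 1.574]
ft_force: [0.0, 0.4, -0.2]
opening: 0.189
grip_force: 0.0
```

>>> carry_out --pt "0 0 0.4 0" --pt "0 0 0.8 0" --pt "0 0 0.6 0" --pt "-0.7 -0.5 0 0" --pt "-0.7 -0.5 0 0"

```text
t: 16.8
eef_pos: [554.2, 124.5, 94.3]
tcp_rot: [3.14, -0.0, 1.574]
ft_force: [-0.7, -0.4, -0.6]
opening: 0.189
grip_force: 0.0
```

```bash
python3 - <<'E'
from h import *
print(env.state()["eef_pos"],env.state()["ft_force"])
b=blobs("scene",(12,90,60),(34,255,255),(215,165,435,290));print(b,[onz("scene",*p,15).round().tolist() for _,p in b])
print(blobs("top",(12,90,60),(34,255,255),(225,140,390,240)))
E
```

```text
[554.21150131 124.4630377   94.30627055] [-0.68231721 -0.44634013 -0.57784584]
[(42, [431.9, 168.3]), (208, [383.1, 203.5]), (100, [392.0, 217.4])] [[459.0, 449.0], [564.0, 215.0], [629.0, 211.0]]
[]
```

The disc is in the tray at (629, 211). Next is the bar.

>>> carry_out --pt "-0.23 -0.83 0 0" --pt "-0.23 -0.83 0 0" --pt "-0.23 -0.83 0 0" --pt "-0.23 -0.83 0 0" --pt "-0.22 -0.83 0 0"

```text
t: 17.4
eef_pos: [497.6, -84.3, 93.8]
tcp_rot: [3.141, 0.0, 1.573]
ft_force: [0.6, -0.0, 0.5]
opening: 0.191
grip_force: 0.0
```

>>> carry_out --pt "0 0 -0.5 0" --pt "0 0 -0.5 0" --pt "0 0 -0.4 0" --pt "0 0 -0.3 0" --pt "0 0 0 0"

```text
t: 17.9
eef_pos: [497.3, -82.6, 7.1]
tcp_rot: [-3.139, -0.001, 1.573]
ft_force: [-0.5, 0.7, 0.6]
opening: 0.191
grip_force: 0.0
```

>>> carry_out --pt "0 0 0 0" --pt "0 0 -0.06 0" --pt "0 0 -0.04 0" --pt "0 0 0 0" --pt "0 0 0 0"

```text
t: 18.4
eef_pos: [497.9, -82.6, 3.9]
tcp_rot: [3.141, 0.0, 1.573]
ft_force: [-0.3, 1.0, 0.2]
opening: 0.19
grip_force: 0.0
```

>>> carry_out --pt "0 0 -0.04 0" --pt "0 0.15 0 0" --pt "0 0.15 0 0" --pt "0 0.15 0 0" --pt "0 0.15 0 0"

```text
t: 18.9
eef_pos: [497.8, -51.8, 1.7]
tcp_rot: [3.141, 0.0, 1.574]
ft_force: [1.2, -0.1, 0.8]
opening: 0.188
grip_force: 0.2
```

>>> carry_out --pt "0 0.15 0 0" --pt "0 0.15 0 0" --pt "0 0.15 0 0" --pt "0 0.15 0 0" --pt "0 0.15 0 0"

```text
t: 19.4
eef_pos: [497.7, -14.5, 1.7]
tcp_rot: [3.141, 0.0, 1.573]
ft_force: [-0.3, -0.2, 0.2]
opening: 0.192
grip_force: 0.3
```

```bash
python3 - <<'E'
from h import *
s=env.state();print(s["eef_pos"],s["ft_force"])
b=blobs("scene",(0,0,125),(180,50,255),(275,175,380,225),8);print(b,[onz("scene",*p,48).round().tolist() for _,p in b])
print([(round(d["conf"],2),np.round([d["position"][1]*640,d["position"][0]*400],1).tolist(),onz("scene",d["position"][1]*640,d["position"][0]*400,48).round()) for d in env.look_for("scene","bar_mid")])
E
```

```text
[497.73776185 -14.49010464   1.67562848] [-0.31078291 -0.2375872   0.24680648]
[(343, [283.5, 184.7]), (360, [347.9, 177.8]), (37, [312.3, 198.9])] [[414.0, -47.0], [450.0, 149.0], [508.0, 11.0]]
[]
```

The bar is moving ahead of the fingers and is centred.

>>> carry_out --pt "0 0.2 0 0" --pt "0 0.2 0 0" --pt "0 0.2 0 0" --pt "0 0.2 0 0" --pt "0 0.2 0 0"

```text
t: 20.0
eef_pos: [497.7, 35.9, 1.7]
tcp_rot: [3.142, 0.0, 1.573]
ft_force: [-0.1, -0.4, -0.6]
opening: 0.185
grip_force: 0.3
```

>>> carry_out --pt "0 0.2 0 0" --pt "0 0.2 0 0" --pt "0 0.2 0 0" --pt "0 0.2 0 0" --pt "0 0.2 0 0"

```text
t: 20.5
eef_pos: [497.7, 85.7, 1.7]
tcp_rot: [3.141, 0.0, 1.573]
ft_force: [-0.3, -0.1, 0.5]
opening: 0.188
grip_force: 0.3
```

```bash
python3 - <<'E'
from h import *
s=env.state();print(s["eef_pos"],s["ft_force"])
b=blobs("scene",(0,0,125),(180,50,255),(300,165,390,225),8);print(b,[onz("scene",*p,48).round().tolist() for _,p in b])
E
```

```text
[497.69558797  85.74664366   1.65140787] [-0.28518599 -0.09806968  0.49567165]
[(571, [312.1, 176.3]), (462, [372.2, 171.3]), (31, [343.7, 191.5])] [[405.0, 49.0], [445.0, 235.0], [508.0, 110.0]]
```

>>> carry_out --pt "0 0.2 0 0" --pt "0 0.2 0 0" --pt "0 0.2 0 0" --pt "0 0.2 0 0" --pt "0 0.2 0 0"

```text
t: 21.05
eef_pos: [497.7, 135.8, 1.7]
tcp_rot: [3.141, 0.0, 1.573]
ft_force: [0.6, -0.2, 0.7]
opening: 0.19
grip_force: 0.3
```

>>> carry_out --pt "0 0.2 0 0" --pt "0 0.2 0 0" --pt "0 0.2 0 0" --pt "0 0.2 0 0" --pt "0 0 0 0"

```text
t: 21.55
eef_pos: [497.7, 176.1, 1.6]
tcp_rot: [3.141, -0.0, 1.574]
ft_force: [0.9, 0.6, -0.7]
opening: 0.186
grip_force: 0.0
```

>>> carry_out --pt "0 0 0.4 0" --pt "0 0 0.8 0" --pt "0 0 0.8 0" --pt "0 -0.8 0.4 0" --pt "0 -0.8 0.2 0"

```text
t: 22.05
eef_pos: [498.2, 94.4, 133.8]
tcp_rot: [3.138, -0.0, 1.575]
ft_force: [0.7, -0.7, -0.4]
opening: 0.192
grip_force: 0.0
```

>>> carry_out --pt "0 -0.8 0 0" --pt "0 -0.8 0 0" --pt "0 -0.8 0 0" --pt "0 -0.8 0 0" --pt "0 0 0 0"

```text
t: 22.55
eef_pos: [497.7, -68.9, 131.6]
tcp_rot: [3.141, 0.001, 1.569]
ft_force: [0.2, 0.8, -1.4]
opening: 0.192
grip_force: 0.0
```

```bash
python3 - <<'E'
from h import *
s=env.state();print(s["eef_pos"],s["ft_force"])
for n,box in(("scene",(350,165,430,245)),("top",(230,150,264,230))):
  for k,lo,hi in(("grey",(0,0,110),(180,70,255)),("yel",(12,90,60),(34,255,255))):
    b=blobs(n,lo,hi,box,8);print(n,k,b,[onz(n,*p,15).round().tolist() for _,p in b])
for l,z in(("bar_mid",10),("tee_coupon",55),("magnet_square",49)):
  for n in("top","scene"):print(l,n,[(round(d["conf"],2),onz(n,d["position"][1]*640,d["position"][0]*400,z).round().tolist()) for d in env.look_for(n,l)[:3]])
E
```

```text
[497.71037095 -68.94957013 131.64063949] [ 0.20465813  0.76099543 -1.40161968]
scene grey [(2099, [400.3, 182.6]), (93, [368.8, 193.8]), (14, [368.6, 233.1]), (33, [374.2, 241.8]), (50, [423.2, 242.7])] [[491.0, 314.0], [507.0, 196.0], [664.0, 119.0], [700.0, 118.0], [750.0, 241.0]]
scene yel [(207, [383.2, 203.5]), (98, [392.0, 217.5])] [[564.0, 216.0], [629.0, 211.0]]
top grey [(87, [230.9, 165.3]), (8, [260.5, 150.2]), (43, [262.8, 215.1]), (104, [253.2, 217.1]), (52, [236.9, 227.9])] [[686.0, 285.0], [742.0, 182.0], [508.0, 166.0], [501.0, 199.0], [463.0, 255.0]]
top yel [(77, [250.6, 182.0]), (132, [249.4, 197.5])] [[626.0, 213.0], [570.0, 215.0]]
bar_mid top [(0.55, [507.0, 195.0]), (0.25, [517.0, -188.0])]
bar_mid scene []
tee_coupon top [(0.75, [703.0, -53.0]), (0.69, [615.0, -206.0])]
tee_coupon scene [(0.85, [717.0, -52.0])]
magnet_square top [(0.66, [559.0, 212.0])]
magnet_square scene [(0.74, [706.0, 88.0])]
```

The bar is in the tray at about (503, 197), and both cameras agree. All three offcuts are in, and the arm is clear.

```bash
python3 -c "
from cell import env
print(env.job_done())"
```

```text
the job is handed in; nothing more can be done
None
```

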